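# Take the burnt-out tea light from the tea warmer with tongs

### The job

The tea light in the warmer under my mug has burnt down and its cup is still hot, so do not touch it with the gripper: pick up the tongs by their rubber grips, reach in through the open front of the warmer, close the jaws round the cup, lift it out of its seat ring and draw it out, keeping it level because the wax is still soft. Leave the mug standing on the warmer, and leave the fresh tea light and the earbud case on the desk where they are. Finish while holding the tongs closed on the tea light, level and still, in front of the warmer and at least 12 cm above the desk; do not put it down, I will take it from there.

Things in the scene. Friction and masses are not known exactly. Their poses are not given: they have to be found in the camera images.
- tongs: Steel spring tongs lying flat, 265 mm long, 20 mm high, 80 g. Origin: underside, midway between two black rubber grips (x -35 to 35 mm, upright faces, z 0 to 20 mm, 3 mm raised stops at their ends); centre of mass within 15 mm; x points to the jaws, z up. Pivot boss, 22 mm wide, at x = -100 mm. Pinch across y between the stops: 56 mm wide at rest (open), 42 mm when the jaws hold a 38 mm cup.
- tongs_jaws (a point): Point midway between the curved jaws, 140 mm ahead of the tongs' origin, 10 mm above their underside; a gripped cup is centred here. The jaws are strips 10 mm high (5 to 15 mm above the tongs' underside) curved to fit a 38 mm cup; open they leave a 71 mm gap, measure 77 mm over all and reach 20 mm ahead of this point.
- tongs_left (a joint): Closing angle of the tongs' left arm (the right one mirrors it): 0 = open at rest, 0.07 rad = closed on a 38 mm cup, 0.11 = stop. The spring presses each grip outward with 10 N open and 14 N closed on the cup: fingers set 50 mm apart carry the tongs half open (jaw gap 57 mm); a squeeze of 25 to 40 N holds the cup firmly.
- warmer: Tea warmer, fixed: bamboo base (124 mm diameter, 12 mm high), three 8 mm posts, dark top ring (same diameter, z 75 to 80 mm). Origin: centre of its underside; open front to its -x. Posts 55 mm from the centre, at 0 (rear) and +-105 degrees from +x: the front gap is 98 mm wide. A seat ring on the base (44 mm inside, z 12 to 16 mm) holds the tea light.
- tea_light: The burnt-down tea light in the warmer: aluminium cup, 38 mm diameter, 15 mm high, 20 g, standing inside the seat ring on the base, 12 mm above the desk. Origin: centre of its underside, z up.
- fresh_tea_light: A fresh tea light of the same kind and size, standing on the desk beside the warmer (to the right as the robot sees it); leave it alone. Origin: centre of its underside.
- mug: Mug standing on the warmer's top ring: 82 mm diameter, 91 mm high, with a handle towards its -y. Origin: on its underside, 18 mm from the cup's axis towards the handle.
- earbud_case: White earbud case, 47 x 60 x 25 mm, lying on the desk in front and to the right of the warmer as the robot sees it; leave it alone. Origin: centre of its underside.
Things that resemble listed ones, but are neither listed nor needed, are in the scene too. What is shaped like the warmer but green or red is not meant.

How it is judged:
By the outcome, as a careful person would: the job done as asked, in the order asked, and still so for the second after the job is handed in, while the arm keeps its last pose, push and grip.
It also fails if it takes over 48 s, if anything falls off the work surface, if the arm or the gripper's body presses on something with over 40 N, if the wrist force passes 120 N, or if a joint passes its speed limit or range.

### The arm

A 6-joint arm with a two-finger parallel gripper is mounted at the origin on a cart in front of the work surface, level with it; the furniture and walls round the work are solid. World frame = base frame: x ahead of the robot, y to its left, z up, the work surface at z = 0. Lengths are in m, angles in rad, forces in N, time in s.
With the tool pointing down it reaches from about 0.35 to 0.85 m from the base axis. Payload 8.1 kg.
Tool frame: the origin (TCP) lies on the centre line of the jaws, within the pads' length; the fingertips stand 17 mm ahead of it and the grasp point (between the pads) lies 2 mm behind it; z points along the fingers, y is the line along which they close (so a half turn about z gives the same grasp; the last joint's range is limited). The gripper opens to 93 mm and grips with 3 to 60 N. Pads are 15 mm wide; open, the fingers measure 128 mm over their backs; the gripper's body (75 mm by 188 mm) begins 65 mm behind the grasp point.
Start: joints at [-0.085, 0.13, 1.488, -0, 1.523, -0.085], TCP at [0.6, 0, 0.236] pointing down, gripper open.
Joint ranges: [-2.96, 2.96], [-0.89, 2.26], [0.02, 2.5], [-1.34, 4.48], [0, 2.73], [-2.66, 2.66]. Speed limits (rad/s): [2.39, 2.39, 2.79, 3.14, 3.14, 3.14].

### API

Orientations are given as a rotation vector (axis times angle).
In Python, from plant import status, eyes, robot gives the robot as it stands. The module is installed in compiled form; this text tells all that it offers.
- The arm moves only by the tool servo_tool, never from a script. Its argument "plan" is text: rows parted by semicolons, each of 4 numbers parted by spaces: the shift along the tool's x, y, z in m, then the turn about the tool's z in degrees. A call has 1 to 12 rows; each row is the pose to reach, as a shift and turn from the pose commanded when the call began, along the tool's axes at that moment; what a row does not reach only later rows make up. A row lasts 1/12 s, in which the tool goes at most 41.7 mm and 7.16 degrees, less where a joint would pass 70% of its speed; a pose out of reach is approached as far as the arm can. A call with a gripper value outside its range is refused whole. "grip" is the closure, from -1 (fully open) to 1 (shut), set as the call begins (left out, the last holds). The fingers move at their own pace and stop on an object; "grip_force" is the grip in N (left out, the last holds). Time passes only in rows, so rows that repeat a pose let the fingers close. It gives the time, the measured TCP pose, the force, the opening and the grip force at its end, in the units of the state.
- status.read_state(): the state, without advancing time (a new reading comes with each control period).
- eyes.read_camera(name): name is "scene" or "side" or "wrist"; returns a dict with "image" (480x640x3 uint8, blue, green, red), "fovy" (degrees; the focal length in pixels is half the picture's height over the tangent of half this angle, whatever the lens; pixels are square), "cx", "cy" (the principal point, pixels), "world_from_camera" (4x4, takes a point from camera to world coordinates); the wrist camera has in their place "hand_eye" (4x4, takes a point from camera to tool coordinates, whose origin is the TCP and whose axes are the flange's). Camera axes: x right, y down, z forward; pixel columns grow to the right and rows downward; lengths in m; the calibration is good to about 2 mm. A picture is of the moment at which its call begins: read the wrist's pose just before it. There is no depth.
- robot.close_job(): hands the job in; it is judged then, once.
The state is a dict: "t": time; "q": joint angles; "dq": joint speeds; "joint_torque": joint torques, N m; "tool_pos": TCP position; "orientation": TCP orientation; "force": force on the tool from outside, world axes, zero at the start; "wrist_torque": the same for the moment, N m; "opening": finger opening in m; "gripper_force": force on a finger pad.
Only numpy, scipy, OpenCV 4.12 (cv2) and the standard library are available. Lean on these libraries where they do the work, as an engineer would, in place of code of your own. Each camera call takes 0.05 s, during which the arm holds its last target. There are 200 camera calls.

## Working session

There is one attempt and no reset: what is moved stays moved. The work goes in short steps, Python scripts to look and compute and a tool call to move; the robot and the scene stay as the last step left them, time stands still between calls to the robot, and variables do not carry over. Pictures are saved under pics/ and viewed, at most 10 in all, crops included, and the job is handed in when it is done.

Besides the shell and the picture viewer there is one more tool, called after "Call:" as name(argument=value, ...) on one line, values as JSON. servo_tool: Moves the arm, as the interface text tells. Its arguments: {"type":"object","properties":{"plan":{"type":"string"},"grip":{"type":"number"},"grip_force":{"type":"number"}},"required":["plan"]}

```bash
mkdir -p pics; cat > h.py <<'E'
import numpy as np, cv2
from scipy.spatial.transform import Rotation as R
from plant import status, eyes, robot
def shot(n):
    s=status.read_state(); c=eyes.read_camera(n)
    if 'world_from_camera' in c: T=np.array(c['world_from_camera'])
    else:
        W=np.eye(4); W[:3,:3]=R.from_rotvec(s['orientation']).as_matrix(); W[:3,3]=s['tool_pos']; T=W@np.array(c['hand_eye'])
    f=240/np.tan(np.radians(c['fovy'])/2)
    return dict(im=c['image'],f=f,cx=c['cx'],cy=c['cy'],T=T)
def ray(c,u,v):
    d=c['T'][:3,:3]@np.array([(u-c['cx'])/c['f'],(v-c['cy'])/c['f'],1]); return c['T'][:3,3],d/np.linalg.norm(d)
def onz(c,u,v,z):
    o,d=ray(c,u,v); return o+d*(z-o[2])/d[2]
def tri(*rs):
    A=sum(np.eye(3)-np.outer(d,d) for o,d in rs); b=sum((np.eye(3)-np.outer(d,d))@o for o,d in rs); return np.linalg.solve(A,b)
def proj(c,p):
    q=np.linalg.inv(c['T'])@np.append(p,1); return c['f']*q[0]/q[2]+c['cx'],c['f']*q[1]/q[2]+c['cy']
def save(n,c):
    import pickle; pickle.dump(c,open(f'{n}.pkl','wb')); cv2.imwrite(f'pics/{n}.png',c['im'])
def load(n):
    import pickle; return pickle.load(open(f'{n}.pkl','rb'))
E
python3 - <<'E'
from h import *
for n in('scene','side','wrist'):
    c=shot(n); save(n+'0',c); print(n,c['f'],c['cx'],c['cy'],c['T'].round(3).tolist())
s=status.read_state(); print(s)
E
```

```text
scene 448.2936948359266 318.784219989005 235.63377186528476 [[-0.733, -0.367, 0.573, -0.02], [-0.68, 0.393, -0.619, 0.834], [0.002, -0.843, -0.537, 0.626], [0.0, 0.0, 0.0, 1.0]]
side 575.6329564085685 329.38242686066826 247.79991241502995 [[-0.947, -0.156, 0.279, 0.094], [-0.32, 0.456, -0.831, 1.48], [0.002, -0.876, -0.482, 0.815], [0.0, 0.0, 0.0, 1.0]]
wrist 381.0598054771852 323.3926833969962 233.70452919147542 [[1.0, 0.0, -0.001, 0.6], [0.0, -0.956, -0.293, 0.082], [-0.001, 0.293, -0.956, 0.384], [0.0, 0.0, 0.0, 1.0]]
{'t': 0.15, 'q': array([-8.54080973e-02,  1.31011871e-01,  1.48900883e+00,  2.42661814e-05,
        1.52299011e+00, -8.54102118e-02]), 'dq': array([ 0.00094206, -0.00265457, -0.00384116,  0.0006702 , -0.00098783,
       -0.00033607]), 'joint_torque': array([ 8.59073725e-05, -5.60473788e+01, -4.92333663e+01,  7.68201635e-02,
        3.05504061e-02, -1.41810942e-04]), 'tool_pos': array([5.99596514e-01, 6.07977894e-05, 2.34825098e-01]), 'orientation': array([-2.22066218e+00, -2.22066426e+00,  1.40545330e-03]), 'force': array([ 0.11240741, -1.57449926, -0.8362702 ]), 'wrist_torque': array([ 0.01542292, -0.01545038,  0.02076912]), 'gripper_force': 0.0, 'opening': 0.09278063339094875}
```

View pics/scene0.png

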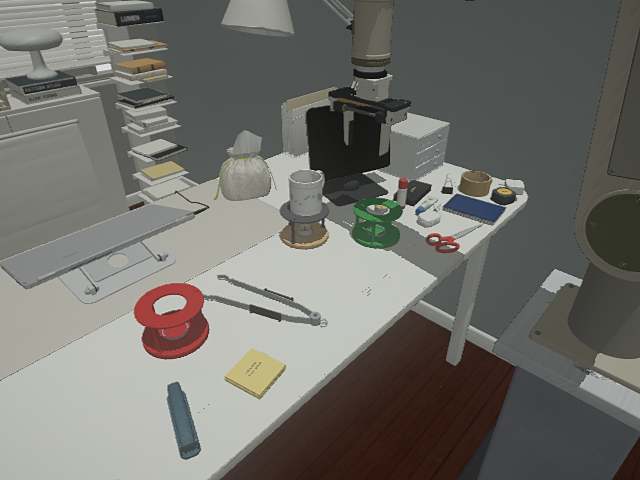

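View pics/side0.png

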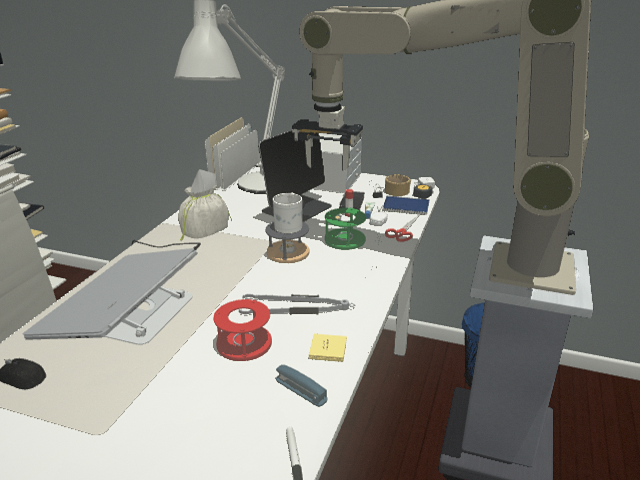

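View pics/wrist0.png

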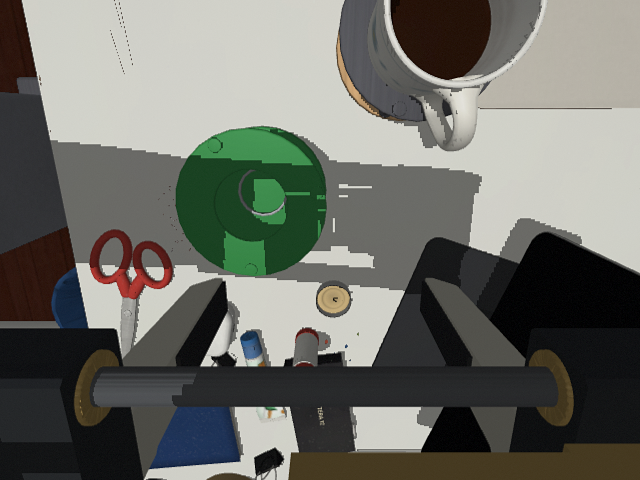

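The mug stands on the dark and bamboo warmer at scene (304,222) / side (287,240). The green one (377,222) and red one (172,320) are decoys. The tongs have their pivot at scene (318,321), grips at (265,313) and (278,294), and jaws near (207,297) and (220,278). The wrist view shows the fresh tea light at (334,298).

```bash
python3 - <<'E'
from h import *
a,b,w=load('scene0'),load('side0'),load('wrist0')
for n,u,v,z in [('pivot',318,321,.01),('gripR',265,313,.01),('gripL',278,294,.01),('jaw1',207,297,.01),('jaw2',220,278,.01),('warmbase',304,240,.012),('warmtop',304,211,.08),('red',172,340,0)]:
    print(n,onz(a,u,v,z).round(3))
for n,u,v,z in [('pivot',350,306,.01),('grip',303,311,.01),('grip2',305,297,.01),('jaw1',243,312,.01),('jaw2',248,297,.01),('warmbase',287,252,.012)]:
    print('side',n,onz(b,u,v,z).round(3))
print('fresh',onz(w,334,298,.015))
h=np.linalg.inv(np.vstack([np.c_[R.from_rotvec(status.read_state()['orientation']).as_matrix(),status.read_state()['tool_pos']],[0,0,0,1]]))@w['T'];print(h.round(3))
print(R.from_rotvec(status.read_state()['orientation']).as_matrix().round(3))
c=np.hstack([cv2.resize(a['im'][260:350,120:340],None,fx=1.8,fy=2.7),cv2.resize(b['im'][180:345,200:380],None,fx=2.2,fy=243/165)])
cv2.imwrite('pics/crop.png',c)
E
```

```text
pivot [0.425 0.355 0.01 ]
gripR [0.519 0.411 0.01 ]
gripL [0.543 0.353 0.01 ]
jaw1 [0.645 0.461 0.01 ]
jaw2 [0.678 0.403 0.01 ]
warmbase [0.648 0.167 0.012]
warmtop [0.666 0.147 0.08 ]
red [0.6   0.574 0.   ]
side pivot [0.419 0.356 0.01 ]
side grip [0.52  0.413 0.01 ]
side grip2 [0.537 0.354 0.01 ]
side jaw1 [0.656 0.463 0.01 ]
side jaw2 [0.673 0.401 0.01 ]
side warmbase [0.667 0.157 0.012]
fresh [ 0.61085401 -0.10257522  0.015     ]
[[ 0.    -0.956 -0.293  0.082]
 [ 1.     0.     0.001 -0.   ]
 [-0.001 -0.293  0.956 -0.149]
 [ 0.     0.     0.     1.   ]]
[[-0.     1.    -0.001]
 [ 1.     0.     0.   ]
 [ 0.    -0.001 -1.   ]]
```

Call:
servo_tool(plan="0.36 -0.10 -0.04 74;0.36 -0.10 -0.04 74;0.36 -0.10 -0.04 74;0.36 -0.10 -0.04 74;0.36 -0.10 -0.04 74;0.36 -0.10 -0.04 74;0.36 -0.10 -0.04 74;0.36 -0.10 -0.04 74;0.36 -0.10 -0.04 74;0.36 -0.10 -0.04 74;0.36 -0.10 -0.04 74;0.36 -0.10 -0.04 74", grip=-1)

```text
t: 1.15
tool_pos: [0.4991, 0.3616, 0.2753]
orientation: [3.111, 0.434, -0.001]
force: [0.4, 0.4, -0.4]
opening: 0.0925
gripper_force: 0.0
```

```bash
python3 - <<'E'
from h import *
c=shot('wrist'); save('wrist1',c); s=status.read_state(); print(s['t'],s['tool_pos'],R.from_rotvec(s['orientation']).as_matrix().round(3).tolist(),s['q'])
E
```

```text
1.2 [0.49955006 0.36048809 0.27514471] [[0.96, 0.279, -0.001], [0.279, -0.96, -0.001], [-0.001, 0.0, -1.0]] [ 5.42037718e-01  1.61530643e-01  1.38254686e+00 -2.60244634e-04
  1.59833757e+00  1.83035499e+00]
```

View pics/wrist1.png

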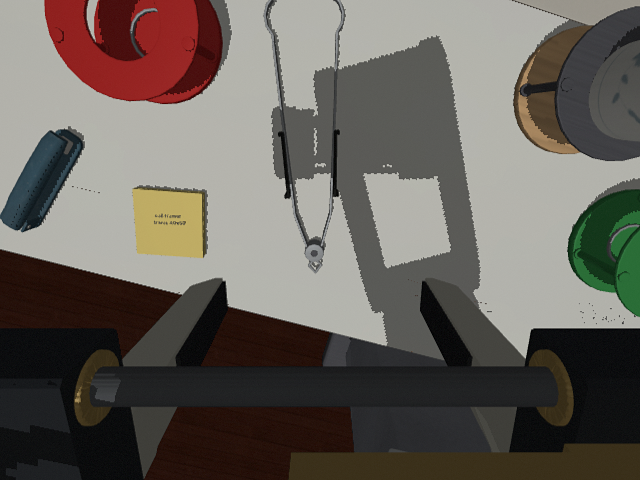

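Wrist view: pivot boss at (314,252), black grips at about (285,165) and (336,163), jaws at the top between (268,10) and (343,12). The grey and bamboo warmer is at the right edge.

```bash
python3 - <<'E'
from h import *
w,a,b=load('wrist1'),load('scene0'),load('side0')
m=(w['im'].max(2)<45).astype(np.uint8)
n,l,st,ce=cv2.connectedComponentsWithStats(m)
for i in range(1,n):
    if st[i,4]>60 and st[i,1]<230: print(st[i],ce[i].round(1))
for n,im,roi in [('scene',a['im'],(240,280,70,50)),('side',b['im'],(270,285,70,40))]:
    x,y,W,H=roi; m=(im[y:y+H,x:x+W].max(2)<60).astype(np.uint8)
    k,l,st,ce=cv2.connectedComponentsWithStats(m)
    for i in range(1,k):
        if st[i,4]>15: print(n,st[i],(ce[i]+[x,y]).round(1))
# heights from two views
print('pivot',tri(ray(w,314,252),ray(a,318,321),ray(b,349,306)).round(4))
print('pivot z.02',onz(w,314,250,.02))
for z in (.01,.02):
    for u,v in [(281.5,133),(288,196),(338,131),(335.5,195),(270,18),(343,18)]: print(z,u,v,onz(w,u,v,z).round(4))
E
```

```text
[524  24  73 128 525] [551.1  88.2]
[604  26  36  35 295] [626.8  38.9]
[  17  130   66  102 1561] [ 50.  181.2]
[333 130   7  67 257] [334.9 164.2]
[278 132  13  66 258] [284.9 163.5]
[568 196  41  73 134] [581.  225.2]
scene [37 14 16  6 18] [285.1 296.7]
scene [13 31 28 11 35] [266.9 315.8]
pivot [0.4269 0.3518 0.0052]
pivot z.02 [0.43778221 0.35502497 0.02      ]
0.01 281.5 133 [0.5507 0.422  0.01  ]
0.01 288 196 [0.4873 0.3987 0.01  ]
0.01 338 131 [0.5689 0.3654 0.01  ]
0.01 335.5 195 [0.5027 0.3486 0.01  ]
0.01 270 18 [0.6523 0.4589 0.01  ]
0.01 343 18 [0.6717 0.3908 0.01  ]
0.02 281.5 133 [0.5513 0.4211 0.02  ]
0.02 288 196 [0.4895 0.3984 0.02  ]
0.02 338 131 [0.5691 0.3658 0.02  ]
0.02 335.5 195 [0.5045 0.3495 0.02  ]
0.02 270 18 [0.6505 0.4571 0.02  ]
0.02 343 18 [0.6694 0.3907 0.02  ]
```

```bash
cat >> h.py <<'E'
def tooldelta(p,yaw):
    s=status.read_state(); M=R.from_rotvec(s['orientation']).as_matrix(); d=M.T@(np.array(p)-s['tool_pos'])
    y=np.degrees(np.arctan2(M[1,0],M[0,0])); return d.round(4),round(y-yaw,2)
E
python3 - <<'E'
from h import *
w,a,b=load('wrist1'),load('scene0'),load('side0')
print(tri(ray(w,284.9,163.5),ray(a,266.9,315.8)),tri(ray(w,334.9,164.2),ray(a,279.5,294.5)))
p=(onz(w,284.9,163.5,.013)+onz(w,334.9,164.2,.013))/2; print(p)
print(tooldelta([p[0],p[1],.1],17.3))
E
```

```text
[0.51837982 0.40959342 0.00148358] [0.5346225  0.35796404 0.01626117]
[0.52818776 0.38474725 0.013     ]
(array([ 0.0344, -0.0154,  0.1751]), np.float64(-1.12))
```

Call:
servo_tool(plan="0.034 -0.015 0.16 -1.1;0.034 -0.015 0.16 -1.1;0.034 -0.015 0.16 -1.1;0.034 -0.015 0.16 -1.1;0.034 -0.015 0.16 -1.1;0.034 -0.015 0.16 -1.1")

```text
t: 1.7
tool_pos: [0.5269, 0.3815, 0.1123]
orientation: [3.103, 0.469, -0.01]
force: [-0.2, -0.3, 0.1]
opening: 0.0931
gripper_force: 0.0
```

```bash
python3 - <<'E'
from h import *
c=shot('wrist'); save('wrist2',c); s=status.read_state(); print(s['t'],s['tool_pos'],R.from_rotvec(s['orientation']).as_matrix().round(3).tolist())
m=(c['im'].max(2)<45).astype(np.uint8)
n,l,st,ce=cv2.connectedComponentsWithStats(m)
for i in range(1,n):
    if st[i,4]>100: print(st[i],ce[i].round(1))
E
```

```text
1.75 [0.52872108 0.38277622 0.11595384] [[0.955, 0.295, -0.001], [0.295, -0.955, -0.001], [-0.001, 0.0, -1.0]]
[353 185  16 104 673] [358.8 237.8]
[269 186  19 103 634] [279.5 238. ]
[    0   282   640   198 55258] [287.7 398.2]
```

View pics/wrist2.png

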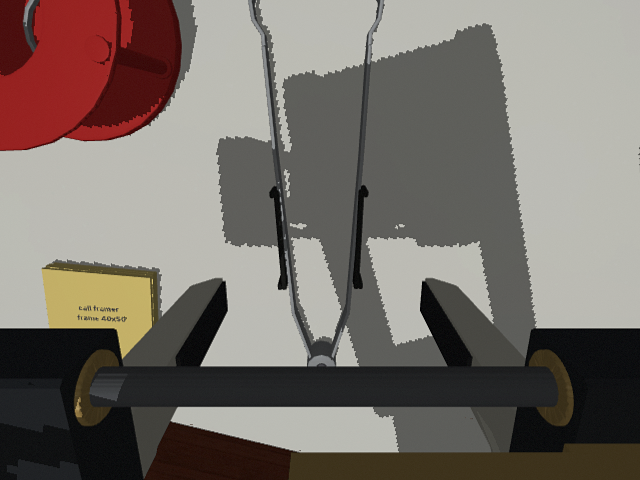

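Directly over the tongs: grips at (279.5,238) and (358.8,238), fingers straddling them with pads at (205,320) and (445,320), pivot at (320,358).

```bash
python3 - <<'E'
from h import *
w,c=load('wrist1'),load('wrist2')
L=tri(ray(w,284.9,163.5),ray(c,279.5,238));Rr=tri(ray(w,334.9,164.2),ray(c,358.8,237.8));print(L,Rr)
p=(onz(c,279.5,238,.013)+onz(c,358.8,237.8,.013))/2;print(p)
for e in [(278,186),(282,288),(361,186),(357,288)]: print(onz(c,*e,.013))
d=Rr-L; print(np.degrees(np.arctan2(d[0],-d[1])))
a,b=onz(c,320,360,.02),(onz(c,255,10,.01)+onz(c,378,10,.01))/2; print(a,b,np.degrees(np.arctan2(*(b-a)[1::-1])))
print(tooldelta([p[0],p[1],.02],17.3))
E
```

```text
[0.52175238 0.41052207 0.01718424] [0.53482962 0.35838991 0.00815419]
[0.52831216 0.38494781 0.013     ]
[0.55455472 0.42119975 0.013     ]
[0.48459459 0.3992693  0.013     ]
[0.57063138 0.36919962 0.013     ]
[0.50034708 0.34815609 0.013     ]
14.081955938302338
[0.44002468 0.35721534 0.02      ] [0.66043416 0.42702379 0.01      ] 17.57412212908245
(array([ 0.0004, -0.0022,  0.096 ]), np.float64(-0.13))
```

Call:
servo_tool(plan="0.000 -0.002 0.04 0;0.000 -0.002 0.075 0;0.000 -0.002 0.096 0;0.000 -0.002 0.096 0;0.000 -0.002 0.096 0")

```text
t: 2.17
tool_pos: [0.5295, 0.3862, 0.0227]
orientation: [-3.105, -0.468, -0.005]
force: [1.1, 0.4, 0.6]
opening: 0.093
gripper_force: 0.0
```

Call:
servo_tool(plan="0 0 0 0;0 0 0 0;0 0 0 0;0 0 0 0;0 0 0 0;0 0 0 0;0 0 0 0;0 0 0 0;0 0 0 0;0 0 0 0", grip=-0.075, grip_force=30)

```text
t: 3.0
tool_pos: [0.5283, 0.3857, 0.0199]
orientation: [-3.107, -0.467, -0.001]
force: [0.4, -0.5, 3.8]
opening: 0.0505
gripper_force: 12.2
```

Call:
servo_tool(plan="0 0 -0.03 0;0 0 -0.07 0;0 0 -0.11 0;0 0 -0.15 0;0 0 -0.18 0;0 0 -0.18 0;0 0 -0.18 0")

```text
t: 3.58
tool_pos: [0.5291, 0.3866, 0.2024]
orientation: [-3.105, -0.467, -0.007]
force: [0.3, 0.1, -1.3]
opening: 0.0508
gripper_force: 11.1
```

```bash
python3 - <<'E'
from h import *
for n in('scene','side'): save(n+'1',shot(n))
a,b,w=load('scene1'),load('side1'),load('wrist1')
print(status.read_state()['tool_pos'],status.read_state()['opening'])
f=lambda im,x,y,W,H,k:cv2.resize(im[y:y+H,x:x+W],(W*k,H*k),interpolation=cv2.INTER_CUBIC)
c=[f(a['im'],270,190,66,75,6),f(b['im'],256,210,66,75,6)]
cv2.imwrite('pics/warm.png',np.hstack(c))
cv2.imwrite('pics/a1.png',np.hstack([cv2.resize(w['im'][0:170,500:640],None,fx=2.5,fy=2.5),f(a['im'],150,190,100,106,4)[:425]]))
E
```

```text
[0.52711294 0.3853071  0.19770766] 0.05002109418944658Traceback (most recent call last):
  File "<stdin>", line 8, in <module>
    return _nx.concatenate(arrs, 1, dtype=dtype, casting=casting)
           ~~~~~~~~~~~~~~~^^^^^^^^^^^^^^^^^^^^^^^^^^^^^^^^^^^^^^^
ValueError: all the input array dimensions except for the concatenation axis must match exactly, but along dimension 0, the array at index 0 has size 425 and the array at index 1 has size 424
```

View pics/warm.png

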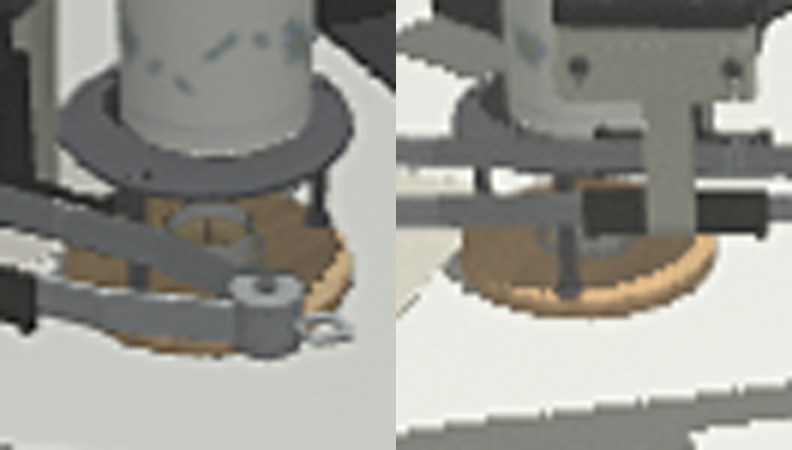

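The warmer (dark ring, bamboo base, mug on it) is confirmed as the one meant. The lifted tongs cover part of it here, so I'll use the initial unobstructed pictures.

```bash
python3 - <<'E'
from h import *
a,b,w=load('scene0'),load('side0'),load('wrist1')
f=lambda im,x,y,W,H,k:cv2.resize(im[y:y+H,x:x+W],(W*k,H*k),interpolation=cv2.INTER_CUBIC)
cv2.imwrite('pics/warm2.png',np.hstack([f(a['im'],275,195,60,60,6),f(b['im'],260,215,55,60,6)]))
E
```

```text
(no output)
```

View pics/warm2.png

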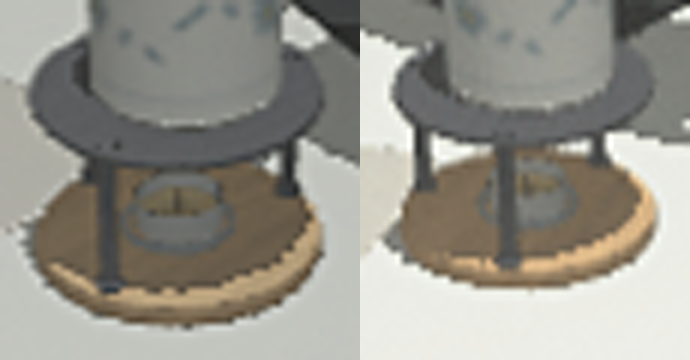

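Posts' feet: scene at about (293,243), (323,227) and (290.5,225); side at about (285,259), (271,246) and (300,242). The cup sits in its seat ring at scene (305,230) / side (288,246).

```bash
python3 - <<'E'
from h import *
from scipy.optimize import least_squares
a,b,w=load('scene0'),load('side0'),load('wrist1')
S=[onz(a,*p,.012)[:2] for p in [(293.3,242.3),(323,226.5),(290.5,225)]]
D=[onz(b,*p,.012)[:2] for p in [(284.7,258.3),(270.8,246),(299.7,242)]]
print(np.round(S,3),np.round(D,3))
print('L post tri base',tri(ray(a,293.3,242.3),ray(b,284.7,258.3)),'R',tri(ray(a,323,226.5),ray(b,299.7,242)),'rear',tri(ray(a,290.5,225),ray(b,270.8,246)))
ang=np.radians([-105,105,0]) # right, left, rear
def res(p,P): return np.r_[[ [p[0]+.055*np.cos(p[2]+t)-q[0],p[1]+.055*np.sin(p[2]+t)-q[1]] for t,q in zip(ang,P)]].ravel()
for P in ([S[1],S[0],S[2]],[D[2],D[0],D[1]]):
    r=least_squares(res,[.66,.16,0],args=(P,)); print(r.x[:2].round(4),np.degrees(r.x[2]).round(1),r.fun.round(4))
# base outline: bamboo mask ellipse; and wrist1 dark ring circle at z=.08
for c,(x,y,W,H) in ((a,(270,212,70,42)),(b,(255,235,65,40))):
    im=cv2.cvtColor(c['im'],cv2.COLOR_BGR2HSV)[y:y+H,x:x+W]
    m=((im[...,1]>70)&(im[...,0]<25)).astype(np.uint8)
    k=cv2.findContours(m,cv2.RETR_EXTERNAL,cv2.CHAIN_APPROX_NONE)[0]; k=cv2.convexHull(np.vstack([q for q in k if len(q)>20]))[:,0]+[x,y]
    P=np.array([onz(c,*p,.006)[:2] for p in k])
    r=least_squares(lambda p:np.hypot(*(P-p[:2]).T)-p[2],[.66,.16,.06],loss='soft_l1',f_scale=.002); print('base',r.x.round(4),len(k))
# cup opening: light wax / seat
E
```

```text
[[0.66  0.193]
 [0.657 0.087]
 [0.725 0.14 ]] [[0.659 0.193]
 [0.725 0.14 ]
 [0.654 0.089]]
L post tri base [0.65877594 0.19404065 0.01277524] R [0.65497011 0.08864494 0.01257601] rear [0.72509729 0.1395181  0.01187182]
[0.6717 0.14  ] -1.1 [-0.0004  0.0005 -0.0014  0.0004  0.0019 -0.0008]
[0.6707 0.141 ] -2.1 [ 0.0001 -0.0009 -0.0007  0.0015  0.0006 -0.0006]
base [0.672  0.1413 0.0629] 20
base [0.6721 0.1413 0.0638] 21
```

```bash
python3 - <<'E'
from h import *
w0=load('wrist0')
m=cv2.inRange(cv2.cvtColor(w0['im'],cv2.COLOR_BGR2HSV),(50,120,30),(75,255,255)); k=max(cv2.findContours(m,0,1)[0],key=cv2.contourArea)[:,0]
P=np.array([onz(w0,*p,.08)[:2] for p in k]); print('green',cv2.minEnclosingCircle(P.astype(np.float32)), P.max(0))
C=np.array([.6715,.141]);y=np.radians(-1.6);d=np.array([np.cos(y),np.sin(y)])
p=C-.265*d; print(p,tooldelta([*p,.2],-1.6))
E
```

```text
green ((0.542465090751648, 0.014588408172130585), 0.06413257122039795) [0.60087393 0.07479229]
[0.40660332 0.14839923] (array([-0.1849,  0.191 , -0.0017]), np.float64(18.7))
```

Call:
servo_tool(plan="-0.017 0.017 0 1.7;-0.033 0.034 0 3.4;-0.05 0.052 0 5.1;-0.067 0.07 0 6.8;-0.084 0.087 0 8.5;-0.101 0.104 0 10.2;-0.118 0.122 0 11.9;-0.135 0.139 0 13.6;-0.152 0.157 0 15.3;-0.169 0.174 0 17;-0.185 0.191 0 18.7;-0.185 0.191 0 18.7")

```text
t: 4.68
tool_pos: [0.4045, 0.1459, 0.1967]
orientation: [3.139, -0.049, -0.009]
force: [-1.3, -0.3, -1.0]
opening: 0.0506
gripper_force: 11.1
```

Call:
servo_tool(plan="0 0 0.03 0;0 0 0.06 0;0 0 0.09 0;0 0 0.09 0;0 0 0.09 0")

```text
t: 5.1
tool_pos: [0.4046, 0.1484, 0.1069]
orientation: [3.14, -0.043, -0.011]
force: [0.5, -0.3, -0.3]
opening: 0.0509
gripper_force: 11.1
```

```bash
python3 - <<'E'
from h import *
for n in('wrist','scene','side'): save(n+'3',shot(n))
s=status.read_state(); print(s['t'],s['tool_pos'],R.from_rotvec(s['orientation']).as_matrix().round(4).tolist(),s['opening'],s['gripper_force'])
E
```

```text
5.25 [0.40836401 0.14922025 0.11124011] [[0.9996, -0.0276, 0.0018], [-0.0276, -0.9996, 0.0005], [0.0018, -0.0006, -1.0]] 0.05060999890960052 11.104937195777893
```

View pics/wrist3.png

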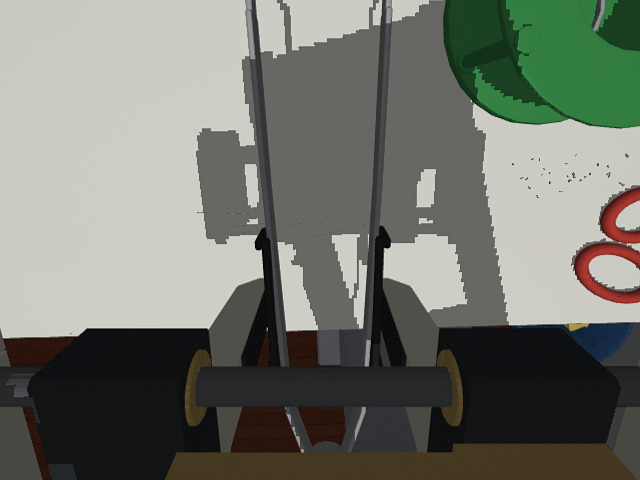

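The tongs are held symmetrically: arms at x=262 and 383 at row 230, 250 and 388 at the top. The jaws lie outside this view, so I'll check them in the scene and side views.

```bash
python3 - <<'E'
from h import *
s=status.read_state(); M=R.from_rotvec(s['orientation']).as_matrix()
J=s['tool_pos']+M@[.14,0,.01]; print('J',J)
out=[]
for n in('scene3','side3'):
    c=load(n); u,v=proj(c,J); x,y=int(u)-32,int(v)-32
    print(n,u,v,'crop origin',x,y,'ends L/R',[np.round(proj(c,s['tool_pos']+M@[.14,e,.01]),1) for e in(-.0315,.0315)],'front L/R tips',[np.round(proj(c,s['tool_pos']+M@[.16,e,.01]),1) for e in(-.022,.022)])
    out.append(cv2.resize(c['im'][y:y+64,x:x+64],None,fx=6.2,fy=6.2,interpolation=cv2.INTER_CUBIC))
cv2.imwrite('pics/jaws.png',np.hstack(out))
E
```

```text
J [0.54832884 0.14535836 0.10149684]
scene3 340.8943903981115 219.73331371402946 crop origin 308 187 ends L/R [array([331.6, 224.7]), array([349.9, 214.9])] front L/R tips [array([328. , 220.1]), array([340.8, 213.3])]
side3 327.6425364039845 228.30890387142696 crop origin 295 196 ends L/R [array([323.6, 233.2]), array([331.6, 223.5])] front L/R tips [array([317.9, 230.5]), array([323.7, 223.8])]
```

View pics/jaws.png

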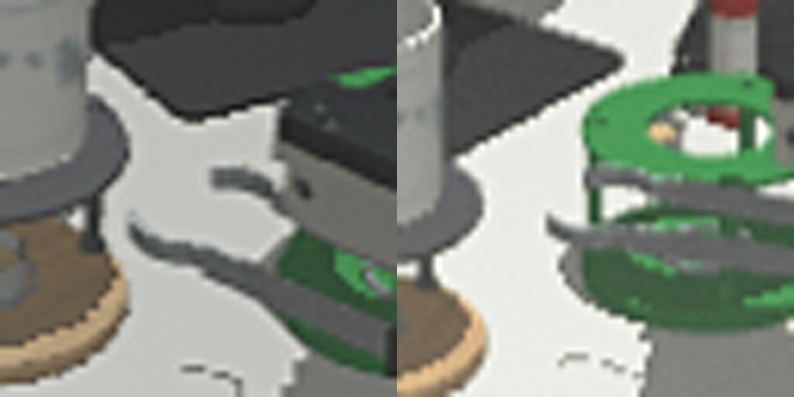

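Left jaw tip at scene (329.3,223.5) / side (319.7,232). Right tip at scene (342.2,215.5) / side (326,224.5).

```bash
python3 - <<'E'
from h import *
a,b=load('scene3'),load('side3'); s=status.read_state(); M=R.from_rotvec(s['orientation']).as_matrix()
for n,p,q in(('L',(329.3,223.5),(319.7,232)),('R',(342.2,215.7),(326.1,224.3))):
    X=tri(ray(a,*p),ray(b,*q)); print(n,X.round(4),'tool',(M.T@(X-s['tool_pos'])).round(4),[ (M.T@(onz(c,*r,.1015)-s['tool_pos'])).round(4)[:2] for c,r in((a,p),(b,q))])
C=np.array([.6715,.141]);y=np.radians(-1.6);d=np.array([np.cos(y),np.sin(y)])
for k in(.14,.265): print(k,tooldelta([*(C-k*d),.0325],-1.6))
print(s['tool_pos'])
E
```

```text
L [0.5623 0.17   0.0982] tool [ 0.1533 -0.025   0.0134] [array([ 0.1474, -0.0311]), array([ 0.1524, -0.0283])]
R [0.5577 0.1299 0.1035] tool [0.1498 0.0152 0.008 ] [array([0.1503, 0.016 ]), array([0.1526, 0.0216])]
0.14 (array([0.1231, 0.001 , 0.079 ]), np.float64(0.02))
0.265 (array([-0.0019,  0.0009,  0.0787]), np.float64(0.02))
[0.40836401 0.14922025 0.11124011]
```

```bash
python3 - <<'E'
from h import *
s=status.read_state(); M=R.from_rotvec(s['orientation']).as_matrix(); c=load('wrist3'); g=c['im'].astype(int)
def tool(u,v,z): return M.T@(onz(c,u,v,s['tool_pos'][2]-z)-s['tool_pos'])
for v in (5,20,40,160,180,200,215):
    r=g[v].sum(1); 
    for lo,hi in((235,285),(360,405)):
        d=np.diff(r[lo:hi]); i=np.where(abs(d)>60)[0]+lo; print(v,i.tolist(),r[i].tolist(),end=' | ')
    print()
# level: calibration check of tool axis y via handeye
for v in (0,100,235): print(v,tool(323.4,v,.01).round(4))
for u in(261,383):print(tool(u,240,.0).round(4))
for u in(250.5,387):print(tool(u,5,.01).round(4))
E
```

```text
5 [245, 250, 251, 254, 255, 279] [581, 444, 352, 148, 245, 604] | 5 [372, 375, 381, 385, 386, 391] [606, 336, 608, 211, 414, 419] | 
20 [245, 250, 251, 252, 256, 257, 283] [600, 461, 360, 238, 151, 277, 602] | 20 [368, 372, 379, 380, 384, 385, 386, 390, 391, 397, 401] [604, 334, 608, 490, 160, 222, 381, 385, 244, 610, 382] | 
40 [247, 248, 252, 253, 258, 259] [603, 340, 450, 343, 155, 337] | 40 [379, 390] [266, 220] | 
160 [258, 269] [303, 217] | 160 [373, 383] [263, 196] | 
180 [245, 257, 260, 270, 271] [337, 605, 293, 163, 247] | 180 [372, 382] [264, 223] | 
200 [247, 258, 262, 272] [333, 607, 298, 170] | 200 [370, 371, 381] [304, 226, 249] | 
215 [263, 274] [301, 209] | 215 [369, 370, 379] [306, 226, 208] | 
0 [0.1179 0.0006 0.0102]
100 [0.0843 0.0006 0.0102]
235 [0.0302 0.0006 0.0101]
[ 0.0313 -0.0243  0.0001]
[0.0313 0.0243 0.    ]
[ 0.1163 -0.0254  0.0102]
[0.1164 0.0233 0.0102]
```

Call:
servo_tool(plan="0 0.001 0.03 0.9;0 0.001 0.06 0.9;0 0.001 0.0775 0.9;0 0.001 0.0775 0.9;0 0.001 0.0775 0.9;0 0.001 0.0775 0.9;0 0.001 0.0775 0.9;0 0.001 0.0775 0.9")

```text
t: 5.92
tool_pos: [0.4089, 0.1482, 0.0341]
orientation: [-3.14, 0.068, -0.005]
force: [-0.2, -0.3, -0.8]
opening: 0.0504
gripper_force: 11.1
```

```bash
python3 - <<'E'
from h import *
C=np.array([.6715,.141]);y=np.radians(-1.6);d=np.array([np.cos(y),np.sin(y)])
for i in range(8):
    eyes.read_camera('wrist'); s=status.read_state(); print(s['t'],s['tool_pos'].round(4),*tooldelta([*(C-.14*d),.0325],-2.5))
E
```

```text
5.9667 [0.4086 0.1481 0.0338] [ 0.123  -0.0022  0.0016] 0.0
6.0167 [0.4083 0.148  0.0334] [ 0.1233 -0.0023  0.0011] 0.0
6.0667 [0.408  0.1479 0.033 ] [ 0.1236 -0.0024  0.0007] 0.0
6.1167 [0.4077 0.1479 0.0328] [ 0.1238 -0.0024  0.0004] 0.0
6.1667 [0.4075 0.1479 0.0325] [ 1.24e-01 -2.50e-03  1.00e-04] 0.0
6.2167 [0.4074 0.1478 0.0324] [ 1.241e-01 -2.500e-03 -1.000e-04] -0.0
6.2667 [0.4073 0.1478 0.0322] [ 0.1243 -0.0026 -0.0003] -0.0
6.3167 [0.4073 0.1478 0.0322] [ 0.1243 -0.0026 -0.0003] -0.0
```

Call:
servo_tool(plan="0.015 -0.002 -0.001 0;0.03 -0.002 -0.001 0;0.045 -0.002 -0.001 0;0.06 -0.002 -0.001 0;0.075 -0.002 -0.001 0;0.085 -0.002 -0.001 0;0.095 -0.002 -0.001 0;0.105 -0.002 -0.001 0;0.115 -0.002 -0.001 0;0.1245 -0.002 -0.001 0;0.1245 -0.002 -0.001 0;0.1245 -0.002 -0.001 0")

```text
t: 7.32
tool_pos: [0.5317, 0.1443, 0.0329]
orientation: [3.141, -0.069, -0.001]
force: [-0.2, -0.7, -1.3]
opening: 0.0505
gripper_force: 11.1
```

Call:
servo_tool(plan="0 0 0 0;0 0 0 0;0 0 0 0;0 0 0 0;0 0 0 0;0 0 0 0")

```text
t: 7.82
tool_pos: [0.5316, 0.1444, 0.0332]
orientation: [-3.141, 0.068, -0.0]
force: [-0.6, 0.9, -0.2]
opening: 0.0507
gripper_force: 11.1
```

```bash
python3 - <<'E'
from h import *
for n in('scene','side'): save(n+'4',shot(n))
C=np.array([.6715,.141]);y=np.radians(-1.6);d=np.array([np.cos(y),np.sin(y)])
s=status.read_state(); print(s['t'],s['tool_pos'].round(4),s['force'],s['opening'],*tooldelta([*(C-.14*d),.0325],-2.5))
out=[]
for n,x,y in(('scene4',272,192),('side4',256,212)):
    c=load(n); out.append(cv2.resize(c['im'][y:y+56,x:x+56],None,fx=7.1,fy=7.1,interpolation=cv2.INTER_CUBIC))
cv2.imwrite('pics/ins.png',np.hstack(out))
E
```

```text
7.9167 [0.5317 0.1444 0.0332] [-0.1096621  -0.49461027 -0.35701767] 0.05046011446695012 [-0.0002 -0.0005  0.0007] 0.0
```

View pics/ins.png

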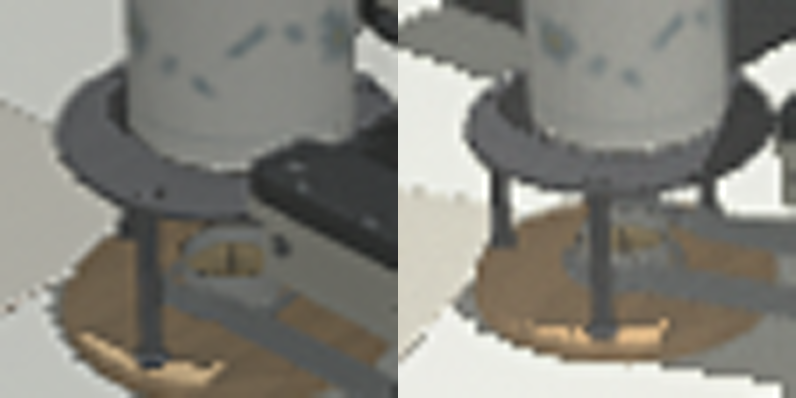

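That was the tenth and last picture. The jaws sit round the cup, at scene crop (225,260) and side crop (635,240), clear of the posts, and the wrist force is near zero. Now I'll close the jaws.

Call:
servo_tool(plan="0 0 0 0;0 0 0 0;0 0 0 0;0 0 0 0;0 0 0 0;0 0 0 0;0 0 0 0;0 0 0 0;0 0 0 0", grip=0.15, grip_force=33)

```text
t: 8.67
tool_pos: [0.5318, 0.1444, 0.0332]
orientation: [3.141, -0.068, 0.0]
force: [-0.6, -0.5, -1.5]
opening: 0.0413
gripper_force: 32.9
```

Call:
servo_tool(plan="0 0 -0.002 0;0 0 -0.004 0;0 0 -0.006 0;0 0 -0.008 0;0 0 -0.010 0;0 0 -0.012 0;0 0 -0.014 0;0 0 -0.015 0;0 0 -0.015 0;0 0 -0.015 0;0 0 -0.015 0;0 0 -0.015 0")

```text
t: 9.67
tool_pos: [0.5316, 0.1443, 0.048]
orientation: [3.141, -0.069, -0.0]
force: [-0.9, -0.3, -0.8]
opening: 0.0418
gripper_force: 32.9
```

```bash
python3 - <<'E'
from h import *
for n in('scene','side'): save(n+'5',shot(n))
s=status.read_state(); print(s['t'],s['tool_pos'].round(4),s['force'],s['opening'],s['gripper_force'])
# wax (cup top) centroid shift between before and after
for n,(x,y,W,H) in(('scene',(290,218,32,18)),('side',(280,232,20,22))):
    for k in '45':
        c=load(n+k); h=cv2.cvtColor(c['im'],cv2.COLOR_BGR2HSV)[y:y+H,x:x+W]
        m=((h[...,0]>17)&(h[...,0]<32)&(h[...,1]>60)).astype(np.uint8); N,l,st,ce=cv2.connectedComponentsWithStats(m)
        print(n+k,[(st[i].tolist(),(ce[i]+[x,y]).round(1).tolist()) for i in range(1,N) if st[i,4]>8])
E
```

```text
9.7667 [0.5317 0.1443 0.048 ] [ 0.25642005 -0.23794967 -1.14524517] 0.04161050161690794 32.942288517951965
scene4 [([9, 8, 10, 5, 35], [303.9, 228.2])]
scene5 [([9, 5, 10, 3, 19], [303.9, 224.4]), ([24, 10, 8, 7, 17], [317.6, 230.8]), ([7, 12, 12, 6, 24], [301.2, 232.9])]
side4 [([8, 12, 5, 3, 10], [289.4, 245.1])]
side5 [([6, 8, 7, 3, 17], [288.6, 241.0])]
```

Call:
servo_tool(plan="-0.004 0 0 0;-0.012 0 0 0;-0.024 0 0 0;-0.036 0 0 0;-0.048 0 0 0;-0.060 0 0 0;-0.072 0 0 0;-0.084 0 0 0;-0.096 0 0 0;-0.108 0 0 0;-0.118 0 0 0;-0.125 0 0 0")

```text
t: 10.77
tool_pos: [0.4052, 0.1498, 0.0478]
orientation: [3.141, -0.068, -0.001]
force: [-0.3, -1.0, -0.3]
opening: 0.0418
gripper_force: 32.9
```

Call:
servo_tool(plan="-0.004 0 -0.006 0;-0.008 0 -0.018 0;-0.01 0 -0.03 0;-0.01 0 -0.042 0;-0.01 0 -0.056 0;-0.01 0 -0.070 0;-0.01 0 -0.084 0;-0.01 0 -0.098 0;-0.01 0 -0.112 0;-0.01 0 -0.126 0;-0.01 0 -0.136 0;-0.01 0 -0.142 0")

```text
t: 11.77
tool_pos: [0.3975, 0.1504, 0.192]
orientation: [-3.14, 0.069, -0.004]
force: [0.4, -0.2, -1.6]
opening: 0.0416
gripper_force: 32.9
```

Call:
servo_tool(plan="0 0 0 0;0 0 0 0;0 0 0 0;0 0 0 0;0 0 0 0;0 0 0 0;0 0 0 0;0 0 0 0;0 0 0 0;0 0 0 0;0 0 0 0;0 0 0 0")

```text
t: 12.77
tool_pos: [0.3969, 0.1502, 0.1902]
orientation: [-3.141, 0.069, -0.0]
force: [0.5, -0.4, -1.3]
opening: 0.0417
gripper_force: 32.9
```

```bash
python3 - <<'E'
from h import *
for n in('scene','side'): save(n+'6',shot(n))
s=status.read_state(); M=R.from_rotvec(s['orientation']).as_matrix(); print(s['t'],s['tool_pos'].round(4),s['force'],s['opening'],s['gripper_force'],M[2].round(4))
J=s['tool_pos']+M@[.14,0,.01]; X=[]
for n in('scene6','side6'):
    c=load(n); u,v=proj(c,J); x,y=int(u)-25,int(v)-22
    h=cv2.cvtColor(c['im'],cv2.COLOR_BGR2HSV)[y:y+44,x:x+50]
    m=((h[...,0]>14)&(h[...,0]<34)&(h[...,1]>50)).astype(np.uint8); N,l,st,ce=cv2.connectedComponentsWithStats(m)
    L=[(st[i].tolist(),(ce[i]+[x,y]).round(1).tolist()) for i in range(1,N) if st[i,4]>8]; print(n,'expected',u,v,L)
    if L: X.append(ray(c,*max(L,key=lambda q:q[0][4])[1]))
if len(X)==2: print('wax',tri(*X),'jaw pt',J)
# seat ring now empty? wax pixels in the warmer; mug moved?
for n,b in(('scene',(285,165,45,35)),('side',(272,190,32,38))):
    x,y,W,H=b; print(n,'mug diff',cv2.absdiff(load(n+'0')['im'][y:y+H,x:x+W],load(n+'6')['im'][y:y+H,x:x+W]).mean())
E
```

```text
12.8667 [0.3969 0.1502 0.1902] [ 1.0183163  -0.48173548 -2.3199357 ] 0.04154559609425758 32.94213652610779 [ 0. -0. -1.]
scene6 expected 346.30645692909013 190.48775612163132 [([18, 21, 14, 4, 47], [345.4, 190.6])]
side6 expected 331.91699401887615 202.47902876526078 [([20, 21, 12, 4, 30], [331.5, 202.5]), ([30, 36, 4, 3, 10], [337.5, 217.0])]
wax [0.53689093 0.14710626 0.18114467] jaw pt [0.5367483  0.14412337 0.18015802]
scene mug diff 1.3062433862433862
side mug diff 1.3974780701754386
```

```bash
python3 -c "
from plant import robot; print(robot.close_job())"
```

```text
the job is handed in; nothing more can be done
None
```

I handed the job in with the burnt-down tea light held in the closed tongs, tool level and still, about 17 cm above the desk in front of the warmer. The mug is unmoved in the last pictures; I never touched the fresh tea light or earbud case, but did not re-check them.

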